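# Slide box home into the corner stop

## Robot

A 6-joint arm with a two-finger parallel gripper is mounted at the origin on a cart in front of the work surface, level with it; the furniture and walls round the work are solid. World frame = base frame: x ahead of the robot, y to its left, z up, the work surface at z = 0. Lengths are in m, angles in rad, forces in N, time in s.
With the tool pointing down it reaches from about 0.275 to 0.875 m from the base axis. Payload 12.5 kg.
Tool frame: the origin (TCP) lies midway between the tips of the shut fingers; the grasp point (between the pads) lies 19 mm behind it; z points along the fingers, y is the line along which they close (so a half turn about z gives the same grasp; the last joint's range is limited). The gripper opens to 85 mm and grips with 20 to 120 N. Pads are 22 mm wide; open, the fingers measure 114 mm over their backs; the gripper's body (76 mm by 85 mm) begins 54 mm behind the grasp point. The pads swing forward as they close: fully open they stand 13 mm farther back than shut.
Start: joints at [-1.236, 0.351, 1.652, -0, 1.139, -0.085], TCP at [0.224, -0.502, 0.231] pointing down, gripper open.
Joint ranges: [-2.75, 2.75], [-0.79, 2.1], [0.01, 2.65], [-1.57, 4.71], [0.07, 3.14], [-2.87, 2.87]. Speed limits (rad/s): [2.22, 2.22, 2.79, 3.14, 3.14, 3.14].

## Interface

Orientations are given as a rotation vector (axis times angle).
In Python, from bench import telemetry, eyes, sign_off gives the robot as it stands. The module is installed in compiled form; this text tells all that it offers.
- The arm moves only by the tool arm_command, never from a script. Its argument "rows" is a list of rows, each a list of 2 entries, a list of its own where there are three numbers: the shift along the tool's x, y, z in cm, then the turn, a rotation vector about the tool's x, y, z in rad. In form: [[[tx, ty, tz], [ax, ay, az]], ...]. A call has 1 to 5 rows; each row is the pose to reach, as a shift and turn from the pose commanded when the call began, along the tool's axes at that moment; what a row does not reach only later rows make up. A row lasts 1/10 s, in which the tool goes at most 50 mm and 8.59 degrees, less where a joint would pass 70% of its speed; a pose out of reach is approached as far as the arm can. A call with a gripper value outside its range is refused whole. "gripper" is the opening, from 0 (shut) to 1 (fully open), set as the call begins (left out, the last holds). The fingers move at their own pace and stop on an object; "force" is the grip in N (left out, the last holds). Time passes only in rows, so rows that repeat a pose let the fingers close. It gives the time, the measured TCP pose, the force, the opening and the grip force at its end, in the units of the state.
- telemetry.get_state(): the state, without advancing time (a new reading comes with each control period).
- eyes.snapshot(name): name is "side" or "top"; returns a dict with "img" (420x560x3 uint8, blue, green, red), "intrinsics" (3x3 intrinsics, pixels), "distortion" ([k1, k2, p1, p2, k3] as OpenCV has them; the pictures are not rectified), "origin" and "attitude" of the camera in the world. Camera axes: x right, y down, z forward; pixel columns grow to the right and rows downward; lengths in m; the calibration is good to about 2 mm. A picture is of the moment at which its call begins. There is no depth.
- sign_off(): hands the job in; it is judged then, once.
The state is a dict: "time": time; "joint_positions": joint angles; "qvel": joint speeds; "tau": joint torques, N m; "position": TCP position; "tcp_rot": TCP orientation; "wrist_force": force on the tool from outside, world axes, zero at the start; "ft_torque": the same for the moment, N m; "gripper_width": opening from 0.0 (shut) to 1.0 (fully open); "grip_force": force on a finger pad.
Only numpy, scipy, OpenCV 4.12 (cv2) and the standard library are available. Lean on these libraries where they do the work, as an engineer would, in place of code of your own. Each camera call takes 0.05 s, during which the arm holds its last target. There are 200 camera calls.

## Task

Push the closed slide box along the worktop into the inside corner of the L-shaped metal stop, until its long hinged side lies flush against the long rail and its short end is up against the short rail, and leave it there. Only push it with the fingers: do not grip it or lift it off the worktop. Leave the beaker, the sample cup and the dropper bottle undisturbed.

Things in the scene. Friction and masses are not known exactly. Their poses are not given: they have to be found in the camera images.
- box: Flat closed slide box (blue, lid fixed shut, loose, 0.3 to 0.65 kg), 170 (y) x 98 (x) x 30 mm high. Origin: centre of the underside; z up. Its long hinged side (x = +50 mm) goes to the long rail, its +y end (y = +85 mm) to the short rail. The other long side (x = -48 mm) has a lip at its middle, 28 mm wide, 4 mm proud, 20 to 29 mm up. Starts within 25 degrees of the stop's yaw.
- corner_stop: L-shaped stop of aluminium angle, fixed to the worktop. Origin: on the worktop, centre of the box's seat (home = box origin and axes agree with these). Long rail: inner face x = +50 mm, y -107 to +93 mm. Short rail: inner face y = +85 mm, x -27 to +58 mm. Uprights 8 mm thick, 22 mm high; 5 mm high feet outwards to x = +80, y = +115 mm. -x and -y sides open.
- box_center (a point): Centre of the slide box, 15 mm above its underside.
- beaker_center (a point): Bystander: open glass beaker, 55 mm across, 70 mm high; point on its axis 35 mm above the worktop.
- cup_center (a point): Bystander: clear open sample cup, 55 mm across, 55 mm high; point on its axis 27.5 mm above the worktop.
- dropper_center (a point): Bystander: small amber dropper bottle, 33 mm across, 102 mm high; point on its axis 50 mm above the worktop.

How it is judged:
By the outcome, as a careful person would: the job done as asked, in the order asked, and still so for the second after the job is handed in, with the robot touching nothing.
It also fails if it takes over 48 s, if anything falls off the work surface, if the arm or the gripper's body presses on something with over 40 N, if the wrist force passes 120 N, or if a joint passes its speed limit or range.

## Working session

There is one attempt and no reset: what is moved stays moved. The work goes in short steps, Python scripts to look and compute and a tool call to move; the robot and the scene stay as the last step left them, time stands still between calls to the robot, and variables do not carry over. Pictures are saved under pics/ and viewed, at most 10 in all, crops included, and the job is handed in when it is done.

Besides the shell and the picture viewer there is one more tool, called after "Emit:" as name(argument=value, ...), one argument or row to a line, values as JSON. arm_command: Moves the arm, as the interface text tells. Its arguments: {"type":"object","properties":{"rows":{"type":"array"},"gripper":{"type":"number"},"force":{"type":"number"}},"required":["rows"]}

```bash
mkdir -p pics; python3 - <<'E'
from bench import telemetry, eyes
import cv2,numpy as np
for n in("top","side"):
    s=eyes.snapshot(n); cv2.imwrite(f"pics/{n}0.png",s["img"])
    print(n,*[np.round(s[k],4).tolist() for k in("intrinsics","distortion","origin","attitude")])
s=telemetry.get_state();print(s)
E
```

```text
top [[438.7654, 0.0, 277.6668], [0.0, 438.7654, 208.5882], [0.0, 0.0, 1.0]] [0.0143, 0.0, 0.0, 0.0, 0.0] [0.5107, 0.1028, 1.0178] [-2.2047, 2.1989, -0.0986]
side [[456.9265, 0.0, 277.2615], [0.0, 456.9265, 210.5115], [0.0, 0.0, 1.0]] [-0.1149, 0.0, 0.0, 0.0, 0.0] [0.6269, 0.8327, 0.6015] [-0.063, -2.7642, 1.4548]
{'time': 0.1, 'joint_positions': array([-1.23558408e+00,  3.51194159e-01,  1.65234525e+00, -1.20412361e-06,
        1.13911793e+00, -8.46057164e-02]), 'qvel': array([ 0.00091493, -0.00234504, -0.00190764, -0.00210335, -0.00137144,
       -0.00172088]), 'tau': array([ 1.81828702e-03, -5.06831396e+01, -2.91876286e+01, -2.81601626e-05,
        2.66490038e-03, -2.46326522e-05]), 'position': array([ 0.22409927, -0.50195004,  0.23081144]), 'tcp_rot': array([-3.07160114e+00, -6.54397120e-01,  2.10643554e-04]), 'wrist_force': array([-0.20933899,  0.06127939,  0.06505667]), 'ft_torque': array([ 0.01009977, -0.05771139,  0.00198268]), 'grip_force': 0.0, 'gripper_width': 0.999889081925935}
```

View pics/top0.png

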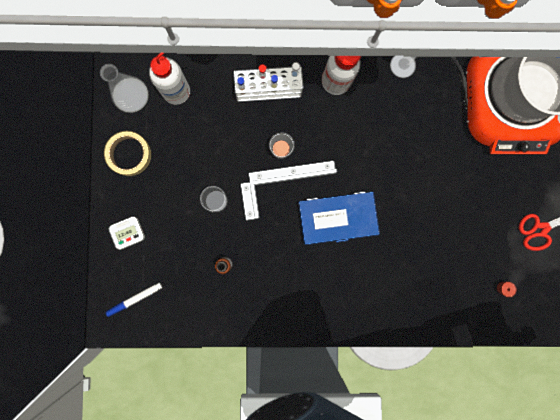

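View pics/side0.png

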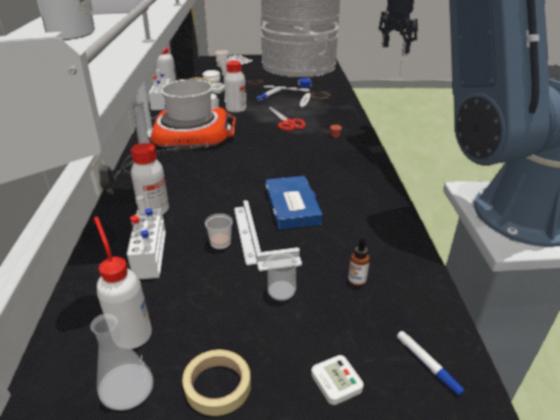

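The top view shows the blue box at about (340,218). The L-stop's long rail runs (250,178)-(335,167) and its short rail is at (250,200). The cup is at (282,146), the beaker at (213,199) and the dropper at (223,265). Image up is +x and image left is +y.

```bash
cat > h.py <<'E'
from bench import telemetry, eyes
import cv2,numpy as np
from scipy.spatial.transform import Rotation as R
def cast(s,px,z):
    p=cv2.undistortPoints(np.float64(px).reshape(-1,1,2),s["intrinsics"],s["distortion"])[:,0]
    d=np.c_[p,np.ones(len(p))]@R.from_rotvec(s["attitude"]).as_matrix().T
    o=np.array(s["origin"]); return o+d*((z-o[2])/d[:,2])[:,None]
def box(s):
    b,g,r=[s["img"][...,i].astype(int) for i in range(3)]
    m=((b>70)&(b-r>50)).astype(np.uint8); m[:, :260]*=(np.arange(420)<245)[:,None].astype(np.uint8)
    m=cv2.morphologyEx(m,cv2.MORPH_OPEN,np.ones((3,3)))
    c=max(cv2.findContours(m,0,2)[0],key=cv2.contourArea)
    return cv2.boxPoints(cv2.minAreaRect(c))
E
python3 - <<'E'
from h import *
s=eyes.snapshot("top");im=s["img"]
q=cast(s,box(s),.03);print("box",q.round(4).tolist(),"c",q.mean(0).round(4))
print("sides",np.linalg.norm(q-np.roll(q,-1,0),axis=1).round(4))
for i in range(4):
    d=q[(i+1)%4]-q[i];print(np.degrees(np.arctan2(d[1],d[0])).round(2))
g=cv2.cvtColor(im,cv2.COLOR_BGR2GRAY)
m=np.zeros_like(g);m[155:225,238:345]=(g[155:225,238:345]>110)
m[155:160,:300]=0
# long rail inner edge: lowest white per column 265..328 ; short: rightmost per row 190..212
P=[(c,np.max(np.nonzero(m[:,c])[0][np.nonzero(m[:,c])[0]<192])+.5) for c in range(264,330)]
Q=[(np.max(np.nonzero(m[r,:300])[0])+.5,r) for r in range(190,214)]
for n,p in(("long",P),("short",Q)):
    w=cast(s,p,0.0);v=cv2.fitLine(w[:,:2].astype(np.float32),cv2.DIST_HUBER,0,.01,.01)[:,0]
    print(n,v.round(4),np.degrees(np.arctan2(v[1],v[0])).round(2), p[0],p[-1])
cs=max(cv2.findContours(m,0,2)[0],key=cv2.contourArea);print(len(cs),cast(s,cv2.boxPoints(cv2.minAreaRect(cs)),.005).round(4).tolist())
for n,p,z in(("cup",(282,146),.05),("beaker",(213,199),.035),("dropper",(223,265),.1)):print(n,cast(s,[p],z).round(3))
cv2.imwrite("pics/c1.png",cv2.resize(im[130:280,200:390],None,fx=4,fy=4,interpolation=2))
E
```

```text
box [[0.5906, 0.0297, 0.03], [0.6138, -0.1408, 0.03], [0.5122, -0.153, 0.03], [0.4897, 0.0165, 0.03]] c [ 0.5516 -0.0619  0.03  ]
sides [0.172  0.1023 0.1709 0.1017]
-82.25
-173.15
97.57
7.45
long [ 0.1505 -0.9886  0.6462  0.0321] -81.35 (264, np.float64(183.5)) (329, np.float64(173.5))
short [0.988  0.1546 0.5989 0.1259] 8.9 (np.float64(254.5), 190) (np.float64(258.5), 213)
88 [[0.6265, 0.1944, 0.005], [0.7528, -0.0153, 0.005], [0.666, -0.066, 0.005], [0.5413, 0.1437, 0.005]]
cup [[0.712 0.068 0.05 ]]
beaker [[0.594 0.222 0.035]]
dropper [[0.451 0.192 0.1  ]]
```

View pics/c1.png

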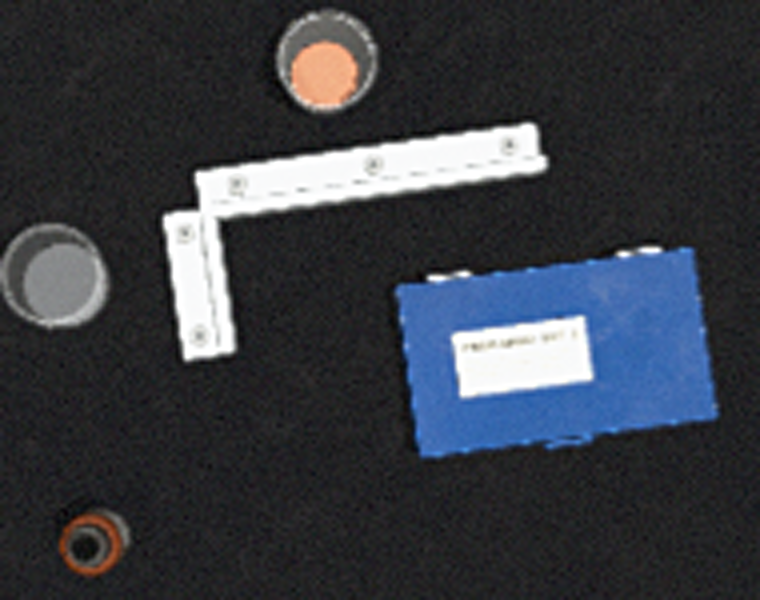

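```bash
cat >> h.py <<'E'
SEAT=np.array([.5936,-.0517]);YAW=np.radians(8.75)
C=np.array([[np.cos(YAW),-np.sin(YAW)],[np.sin(YAW),np.cos(YAW)]])
def tostop(p): return np.asarray(p)[...,:2]@C-SEAT
def go(a,b,z,yaw):   # stop-frame goal (m), yaw of tool x rel. stop (deg)
    s=telemetry.get_state();T=R.from_rotvec(s["tcp_rot"])
    w=np.r_[C@(SEAT+[a,b]),z]
    G=R.from_euler('z',np.radians(yaw)+YAW)*R.from_euler('x',np.pi)
    print("t",s["time"],"now",(tostop(s["position"])*1000).round(1),s["position"][2].round(4),"F",s["wrist_force"].round(1))
    print("shift cm",(T.inv().apply(w-s["position"])*100).round(2),"turn",(T.inv()*G).as_rotvec().round(4))
E
python3 -c "
from h import *
s=eyes.snapshot('top');q=tostop(cast(s,box(s),.03));print((q*1000).round(1).tolist(),q.mean(0))
go(-.057,-.232,.15,90)"
```

```text
[[-5.4, -8.8], [-8.3, -180.8], [-110.3, -177.4], [-106.8, -6.5]] [-0.05769525 -0.09338562]
t 0.2 now [-448.5 -478.6] 0.231 F [1.1 0.3 0.2]
shift cm [ 44.27 -13.45   8.11] turn [-5.0000e-04 -5.0000e-04 -1.3037e+00]
```

Emit:
arm_command(
  rows=[
    [[4,-1.2,0.5],[0,0,-0.12]],
    [[8.5,-2.6,1.5],[0,0,-0.25]],
    [[13,-4,2.5],[0,0,-0.39]],
    [[17.5,-5.3,3.5],[0,0,-0.52]],
    [[22,-6.7,4.5],[0,0,-0.65]],
  ],
  gripper=0.6,
)

```text
time: 0.7
position: [0.399, -0.35, 0.1859]
tcp_rot: [2.699, 1.608, 0.0]
wrist_force: [0.5, -0.9, 0.6]
gripper_width: 0.601
grip_force: 0.0
```

```bash
python3 -c "
from h import *
go(-.057,-.232,.15,90)"
```

```text
t 0.7 now [-252.5 -354.9] 0.1859 F [ 0.5 -0.9  0.6]
shift cm [21.61  8.16  3.59] turn [ 1.000e-04  1.000e-04 -6.486e-01]
```

Emit:
arm_command(
  rows=[
    [[4,1.5,0.5],[0,0,-0.13]],
    [[8.5,3.2,1.2],[0,0,-0.26]],
    [[13,4.9,2],[0,0,-0.39]],
    [[17.5,6.6,3],[0,0,-0.52]],
    [[21.6,8.2,3.6],[0,0,-0.65]],
  ],
)

```text
time: 1.2
position: [0.5746, -0.1994, 0.1494]
tcp_rot: [-2.043, -2.386, 0.0]
wrist_force: [0.1, -1.0, -0.2]
gripper_width: 0.6
grip_force: 0.0
```

```bash
python3 -c "
from h import *
go(-.057,-.232,.008,90)
s=eyes.snapshot('side');cv2.imwrite('pics/s1.png',s['img'])"
```

```text
t 1.2 now [ -56.  -232.8] 0.1494 F [ 0.1 -1.  -0.2]
shift cm [ 0.07 -0.09 14.14] turn [-0.0007 -0.0005  0.0021]
```

Emit:
arm_command(
  rows=[
    [[0,0,4.5],[0,0,0]],
    [[0,0,9],[0,0,0]],
    [[0,-0.1,12],[0,0,0]],
    [[0,-0.1,13.5],[0,0,0.002]],
    [[0,-0.1,14.1],[0,0,0.002]],
  ],
)

```text
time: 1.75
position: [0.572, -0.2013, 0.0082]
tcp_rot: [-2.052, -2.377, 0.001]
wrist_force: [-0.1, 0.4, 0.7]
gripper_width: 0.599
grip_force: 0.0
```

Emit:
arm_command(
  rows=[
    [[1,0,0],[0,0,0]],
    [[2,0,0],[0,0,0]],
    [[3,0,0],[0,0,0]],
    [[3.5,0,0],[0,0,0]],
    [[4,0,0],[0,0,0]],
  ],
)

```text
time: 2.25
position: [0.5669, -0.1612, 0.01]
tcp_rot: [2.051, 2.378, 0.001]
wrist_force: [0.2, -0.4, 0.3]
gripper_width: 0.599
grip_force: 0.0
```

```bash
python3 -c "
from h import *
go(-.057,-.107,.008,90)
s=eyes.snapshot('side');cv2.imwrite('pics/s1.png',s['img'])"
```

```text
t 2.25 now [ -57.9 -193.9] 0.01 F [ 0.2 -0.4  0.3]
shift cm [8.69 0.04 0.19] turn [ 0.0009  0.0005 -0.0051]
```

View pics/s1.png

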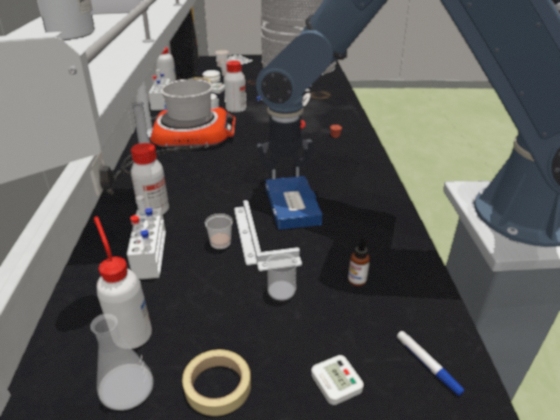

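The fingers stand behind the box's far end, at about (285,172), and are centred on it. Next I push along +y.

Emit:
arm_command(
  rows=[
    [[0.6,0,0.1],[0,0,-0.003]],
    [[1.3,0,0.2],[0,0,-0.005]],
    [[2,0,0.2],[0,0,-0.005]],
    [[2.7,0,0.2],[0,0,-0.005]],
    [[3.3,0,0.2],[0,0,-0.005]],
  ],
)

```text
time: 2.8
position: [0.5628, -0.1299, 0.0081]
tcp_rot: [2.044, 2.381, 0.001]
wrist_force: [1.0, -6.3, 3.9]
gripper_width: 0.601
grip_force: 3.2
```

Emit:
arm_command(
  rows=[
    [[0.7,0,0],[0,0,0]],
    [[1.4,0,0],[0,0,0]],
    [[2.1,0,0],[0,0,0]],
    [[2.7,0,0],[0,0,0]],
    [[3.2,0,0],[0,0,0]],
  ],
)

```text
time: 3.3
position: [0.5579, -0.0982, 0.008]
tcp_rot: [2.044, 2.381, 0.001]
wrist_force: [1.1, -6.2, 5.1]
gripper_width: 0.602
grip_force: 3.3
```

```bash
python3 -c "
from h import *
go(-.057,-.107,.008,90)
s=eyes.snapshot('top');q=tostop(cast(s,box(s),.03));print((q*1000).round(1).tolist(),q.mean(0))
cv2.imwrite('pics/t2.png',cv2.resize(s['img'][100:340,160:480],None,fx=2,fy=2))"
```

```text
t 3.3 now [ -57.1 -130.3] 0.008 F [ 1.1 -6.2  5.1]
shift cm [ 2.33  0.01 -0.  ] turn [ 0.0025  0.0019 -0.0006]
[[-7.2, 51.3], [-8.0, -110.5], [-107.5, -108.9], [-106.3, 51.9]] [-0.05725541 -0.02901711]
```

View pics/t2.png

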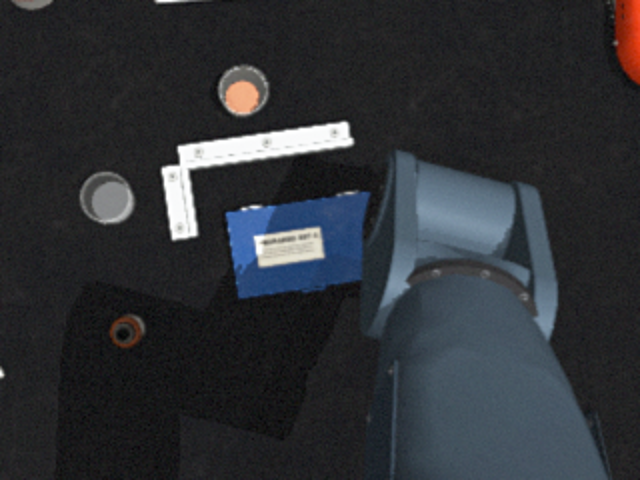

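The box is sliding straight and about 34 mm remain. I stop the push roughly 8 mm short of the short rail.

Emit:
arm_command(
  rows=[
    [[0.6,0,0],[0,0,0]],
    [[1.2,0,0],[0,0,0]],
    [[1.8,0,0],[0,0,0]],
    [[2.3,0,0],[0,0,0]],
    [[2.6,0,0],[0,0,0]],
  ],
)

```text
time: 3.85
position: [0.5539, -0.0725, 0.0079]
tcp_rot: [2.045, 2.382, 0.001]
wrist_force: [0.6, -7.6, 4.8]
gripper_width: 0.599
grip_force: 3.4
```

Emit:
arm_command(
  rows=[
    [[-1,0,0],[0,0,0]],
    [[-2,0,-1],[0,0,0]],
    [[-2.5,0,-5],[0,0,0]],
    [[-2.5,0,-9],[0,0,0]],
    [[-2.5,0,-12],[0,0,0]],
  ],
)

```text
time: 4.35
position: [0.5571, -0.0978, 0.1301]
tcp_rot: [2.047, 2.382, 0.001]
wrist_force: [0.9, -0.4, -0.2]
gripper_width: 0.601
grip_force: 0.0
```

```bash
python3 -c "
from h import *
go(-.145,-.010,.12,0)
s=eyes.snapshot('top');q=tostop(cast(s,box(s),.03));print((q*1000).round(1).tolist(),q.mean(0))"
```

```text
t 4.35 now [ -57.9 -129.7] 0.1301 F [ 0.9 -0.4 -0.2]
shift cm [11.95 -8.74  0.99] turn [ 1.5000e-03 -8.0000e-04  1.5691e+00]
[[-7.0, 77.1], [-8.2, -92.7], [-108.2, -91.0], [-106.4, 77.8]] [-0.05745778 -0.00719478]
```

Emit:
arm_command(
  rows=[
    [[2,-1.5,0],[0,0,0.14]],
    [[4,-3,0],[0,0,0.28]],
    [[6,-4.5,0],[0,0,0.42]],
    [[8,-6,0],[0,0,0.56]],
    [[10,-7.2,0],[0,0,0.7]],
  ],
)

```text
time: 4.9
position: [0.4695, -0.0087, 0.1275]
tcp_rot: [-2.744, -1.528, 0.0]
wrist_force: [-0.1, -0.3, -0.0]
gripper_width: 0.599
grip_force: 0.0
```

Emit:
arm_command(
  rows=[
    [[0,0,0],[0,0,0.14]],
    [[0,0,0],[0,0,0.28]],
    [[0,0,0],[0,0,0.42]],
    [[0,0,0],[0,0,0.56]],
    [[0,0,0],[0,0,0.7]],
  ],
)

```text
time: 5.4
position: [0.4705, -0.0093, 0.1276]
tcp_rot: [-3.102, -0.495, 0.0]
wrist_force: [0.0, -0.9, -0.1]
gripper_width: 0.602
grip_force: 0.0
```

```bash
python3 -c "
from h import *
go(-.145,-.008,.008,0)"
```

```text
t 5.4 now [-130.   -29.1] 0.1276 F [ 0.  -0.9 -0.1]
shift cm [-1.14 -2.32 11.96] turn [-2.000e-04  1.000e-04  1.638e-01]
```

Emit:
arm_command(
  rows=[
    [[-0.8,-1.5,0],[0,0,0.13]],
    [[-1.1,-2.3,3],[0,0,0.164]],
    [[-1.1,-2.3,7.5],[0,0,0.164]],
    [[-1.1,-2.3,10.5],[0,0,0.164]],
    [[-1.1,-2.3,12],[0,0,0.164]],
  ],
)

```text
time: 5.9
position: [0.4516, 0.0091, 0.0053]
tcp_rot: [-3.131, -0.248, 0.005]
wrist_force: [0.6, -0.1, 1.3]
gripper_width: 0.603
grip_force: 0.0
```

Emit:
arm_command(
  rows=[
    [[0.5,0,0],[0,0,0]],
    [[1.1,0,0],[0,0,0]],
    [[1.7,0,0],[0,0,0]],
    [[2.3,0,0],[0,0,0]],
    [[2.9,0,0],[0,0,0]],
  ],
)

```text
time: 6.4
position: [0.4822, 0.0143, 0.008]
tcp_rot: [3.132, 0.249, 0.001]
wrist_force: [-3.7, -1.3, 2.3]
gripper_width: 0.602
grip_force: 1.9
```

```bash
python3 -c "
from h import *
go(-.06,-.008,.008,0)
s=eyes.snapshot('side');cv2.imwrite('pics/s3.png',cv2.resize(s['img'][120:320,180:460],None,fx=2.5,fy=2.5))"
```

```text
t 6.4 now [-114.8   -7.6] 0.008 F [-3.7 -1.3  2.3]
shift cm [5.48 0.08 0.  ] turn [ 0.0002 -0.0009  0.0061]
```

View pics/s3.png

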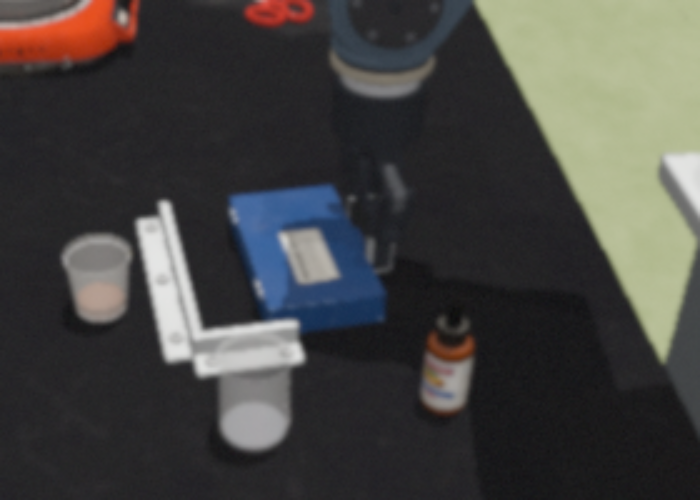

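The fingers straddle the lip on the -x side and have just made contact at about -3.7 N. Now I push towards the long rail.

Emit:
arm_command(
  rows=[
    [[0.6,0,0],[0,0,0]],
    [[1.2,0,0],[0,0,0]],
    [[1.8,0,0],[0,0,0]],
    [[2.4,0,0],[0,0,0]],
    [[3,0,0],[0,0,0]],
  ],
)

```text
time: 6.95
position: [0.5098, 0.0191, 0.0073]
tcp_rot: [-3.131, -0.249, 0.005]
wrist_force: [-7.2, -1.7, 6.6]
gripper_width: 0.601
grip_force: 3.9
```

Emit:
arm_command(
  rows=[
    [[0.5,0,0],[0,0,0]],
    [[1,0,0],[0,0,0]],
    [[1.4,0,0],[0,0,0]],
    [[1.7,0,0],[0,0,0]],
    [[1.9,0,0],[0,0,0]],
  ],
)

```text
time: 7.45
position: [0.5286, 0.0221, 0.0072]
tcp_rot: [-3.131, -0.25, 0.005]
wrist_force: [-7.8, -1.2, 6.5]
gripper_width: 0.602
grip_force: 3.9
```

```bash
python3 -c "
from h import *
go(-.06,-.008,.008,0)
s=eyes.snapshot('top');q=tostop(cast(s,box(s),.03));print((q*1000).round(1).tolist(),q.mean(0))
cv2.imwrite('pics/t4.png',cv2.resize(s['img'][120:300,190:390],None,fx=3,fy=3))"
```

```text
t 7.45 now [-67.8  -6.9] 0.0072 F [-7.8 -1.2  6.5]
shift cm [ 0.77  0.11 -0.08] turn [-0.0005  0.003   0.0063]
[[39.5, 78.5], [41.1, -92.3], [-56.8, -92.1], [-57.8, 77.8]] [-0.00850048 -0.00702083]
```

View pics/t4.png

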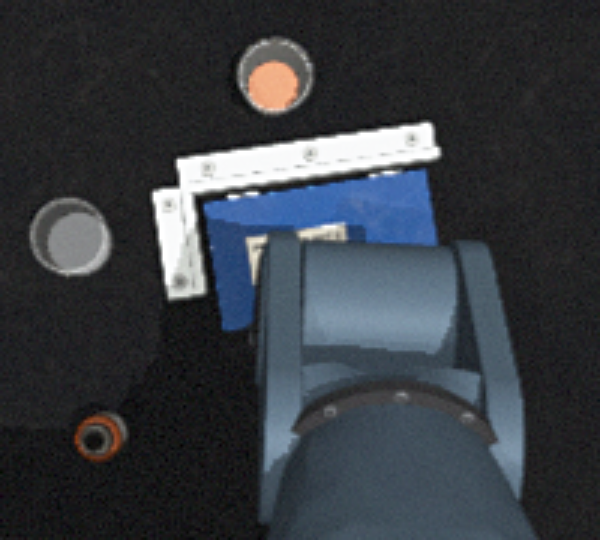

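The box is almost square, with about 9 mm left to the long rail and 7 mm to the short one.

Emit:
arm_command(
  rows=[
    [[0.2,0,0],[0,0,0]],
    [[0.4,0,0],[0,0,0]],
    [[0.55,0,0],[0,0,0]],
    [[0.65,0,0],[0,0,0]],
    [[0.7,0,0],[0,0,0]],
  ],
)

```text
time: 8.0
position: [0.5356, 0.0232, 0.0072]
tcp_rot: [-3.131, -0.249, 0.004]
wrist_force: [-6.1, -0.6, 3.8]
gripper_width: 0.598
grip_force: 3.3
```

Emit:
arm_command(
  rows=[
    [[0.05,0,0],[0,0,0]],
    [[0.1,0,0],[0,0,0]],
    [[0.15,0,0],[0,0,0]],
    [[0.2,0,0],[0,0,0]],
  ],
)

```text
time: 8.4
position: [0.5369, 0.0234, 0.0072]
tcp_rot: [-3.131, -0.25, 0.007]
wrist_force: [-12.0, -1.6, 9.9]
gripper_width: 0.601
grip_force: 5.7
```

Emit:
arm_command(
  rows=[
    [[0.05,0,0],[0,0,0]],
    [[0.1,0,0],[0,0,0]],
    [[0.1,0,0],[0,0,0]],
  ],
)

```text
time: 8.7
position: [0.5369, 0.0235, 0.0071]
tcp_rot: [-3.131, -0.249, 0.01]
wrist_force: [-13.6, -3.9, 10.9]
gripper_width: 0.606
grip_force: 7.2
```

```bash
python3 -c "
from h import *
go(-.06,-.008,.008,0)
s=eyes.snapshot('top');q=tostop(cast(s,box(s),.03));print((q*1000).round(1).tolist(),q.mean(0))"
```

```text
t 8.7 now [-59.4  -6.8] 0.0071 F [-13.6  -3.9  10.9]
shift cm [-0.06  0.12 -0.09] turn [-0.0009  0.0065  0.0062]
[[46.8, 79.1], [50.0, -91.3], [-46.9, -91.9], [-49.4, 77.5]] [ 0.00010981 -0.00666256]
```

The box is now stopped by the long rail: force has risen and the tool no longer advances. I retract and push the -y end next.

Emit:
arm_command(
  rows=[
    [[-1,0,0],[0,0,0]],
    [[-2.5,0,-1],[0,0,0]],
    [[-4.5,0.5,-4.5],[0,0,0]],
    [[-5,3,-8.5],[0,0,-0.14]],
    [[-5,7,-11],[0,0,-0.28]],
  ],
)

```text
time: 9.25
position: [0.501, -0.0532, 0.1198]
tcp_rot: [3.063, 0.696, 0.003]
wrist_force: [1.2, 0.4, -0.2]
gripper_width: 0.601
grip_force: 0.0
```

```bash
python3 -c "
from h import *
go(0,-.145,.12,90)
s=eyes.snapshot('top');q=tostop(cast(s,box(s),.03));print((q*1000).round(1).tolist(),q.mean(0))
cv2.imwrite('pics/t5.png',cv2.resize(s['img'][140:270,190:370],None,fx=4,fy=4))"
```

```text
t 9.25 now [-106.5  -77.1] 0.1198 F [ 1.2  0.4 -0.2]
shift cm [ 8.23  9.59 -0.  ] turn [ 1.8000e-03 -8.0000e-04 -1.2768e+00]
[[47.5, 78.7], [48.5, -92.9], [-51.2, -92.3], [-51.6, 78.3]] [-0.00171122 -0.00706529]
```

View pics/t5.png

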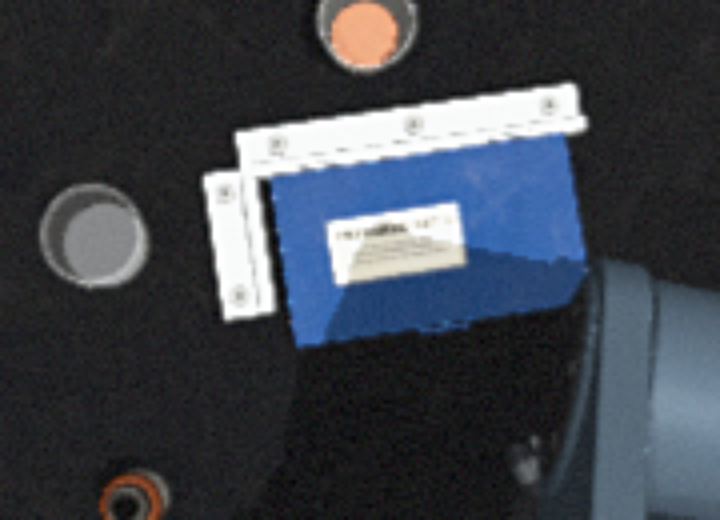

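The box is flush along the long rail. The short-rail gap, at about (270,200)-(285,300) in the crop, is about 7 mm.

Emit:
arm_command(
  rows=[
    [[1.6,1.9,0],[0,0,-0.14]],
    [[3.2,3.8,0],[0,0,-0.28]],
    [[4.8,5.7,0],[0,0,-0.42]],
    [[6.4,7.6,0],[0,0,-0.56]],
    [[8.2,9.6,0],[0,0,-0.7]],
  ],
)

```text
time: 9.8
position: [0.617, -0.1059, 0.1172]
tcp_rot: [2.641, 1.701, 0.0]
wrist_force: [0.0, -0.2, -0.5]
gripper_width: 0.604
grip_force: 0.0
```

Emit:
arm_command(
  rows=[
    [[0,0,0],[0,0,-0.14]],
    [[0,0,0],[0,0,-0.28]],
    [[0,0,0],[0,0,-0.42]],
    [[0,0,0],[0,0,-0.56]],
    [[0,0,0],[0,0,-0.577]],
  ],
)

```text
time: 10.3
position: [0.6162, -0.1055, 0.1172]
tcp_rot: [2.052, 2.379, 0.0]
wrist_force: [-0.6, 0.9, 0.3]
gripper_width: 0.603
grip_force: 0.0
```

```bash
python3 -c "
from h import *
go(0,-.145,.008,90)"
```

```text
t 10.3 now [  -0.6 -146.3] 0.1172 F [-0.6  0.9  0.3]
shift cm [ 0.13  0.06 10.92] turn [ 0.0001  0.     -0.0052]
```

Emit:
arm_command(
  rows=[
    [[0,0,4],[0,0,-0.005]],
    [[0,0,7.5],[0,0,-0.005]],
    [[0,0,9.5],[0,0,-0.005]],
    [[0,0,10.9],[0,0,-0.005]],
    [[0,0,10.9],[0,0,-0.005]],
  ],
)

```text
time: 10.8
position: [0.6155, -0.1053, 0.0068]
tcp_rot: [-2.05, -2.378, 0.002]
wrist_force: [0.2, 1.0, 0.2]
gripper_width: 0.598
grip_force: 0.0
```

Emit:
arm_command(
  rows=[
    [[0.8,0,0],[0,0,0]],
    [[1.6,0,0],[0,0,0]],
    [[2.4,0,0],[0,0,0]],
    [[3,0,0],[0,0,0]],
    [[3.6,0,0],[0,0,0]],
  ],
)

```text
time: 11.3
position: [0.611, -0.0692, 0.0087]
tcp_rot: [2.048, 2.382, 0.0]
wrist_force: [-1.0, 0.4, -0.7]
gripper_width: 0.602
grip_force: 0.0
```

Emit:
arm_command(
  rows=[
    [[0.3,0,0],[0,0,0]],
    [[0.5,0,0],[0,0,0]],
    [[0.7,0,0],[0,0,0]],
    [[0.9,0,0],[0,0,0]],
    [[1,0,0],[0,0,0]],
  ],
)

```text
time: 11.8
position: [0.6095, -0.0603, 0.0083]
tcp_rot: [2.048, 2.382, -0.0]
wrist_force: [0.9, -2.9, 0.1]
gripper_width: 0.603
grip_force: 1.7
```

```bash
python3 -c "
from h import *
go(0,-.1,.008,90)
s=eyes.snapshot('top');q=tostop(cast(s,box(s),.03));print((q*1000).round(1).tolist(),q.mean(0))"
```

```text
t 11.8 now [  -0.4 -100.6] 0.0083 F [ 0.9 -2.9  0.1]
shift cm [0.07 0.04 0.03] turn [-0.      0.0004 -0.0026]
[[48.8, 80.3], [47.4, -66.2], [-51.8, -64.2], [-49.9, 81.5]] [-0.00138999  0.00784647]
```

Contact is made, with about 5 mm left to go.

Emit:
arm_command(
  rows=[
    [[0.1,0,0],[0,0,0]],
    [[0.2,0,0],[0,0,0]],
    [[0.3,0,0],[0,0,0]],
    [[0.35,0,0],[0,0,0]],
    [[0.4,0,0],[0,0,0]],
  ],
)

```text
time: 12.35
position: [0.6089, -0.0561, 0.0083]
tcp_rot: [2.049, 2.382, -0.0]
wrist_force: [-1.3, -3.4, -0.3]
gripper_width: 0.603
grip_force: 2.0
```

Emit:
arm_command(
  rows=[
    [[0.05,0,0],[0,0,0]],
    [[0.1,0,0],[0,0,0]],
    [[0.15,0,0],[0,0,0]],
  ],
)

```text
time: 12.65
position: [0.6086, -0.0546, 0.0083]
tcp_rot: [2.049, 2.382, 0.0]
wrist_force: [0.6, -4.0, -0.6]
gripper_width: 0.598
grip_force: 2.1
```

Emit:
arm_command(
  rows=[
    [[0.05,0,0],[0,0,0]],
    [[0.1,0,0],[0,0,0]],
    [[0.15,0,0],[0,0,0]],
  ],
)

```text
time: 12.95
position: [0.6087, -0.0545, 0.0083]
tcp_rot: [2.047, 2.381, -0.001]
wrist_force: [0.7, -16.5, -2.5]
gripper_width: 0.597
grip_force: 8.2
```

Emit:
arm_command(
  rows=[
    [[0.05,0,0],[0,0,0]],
    [[0.1,0,0],[0,0,0]],
    [[0.1,0,0],[0,0,0]],
  ],
)

```text
time: 13.25
position: [0.6087, -0.0544, 0.0084]
tcp_rot: [2.047, 2.38, -0.002]
wrist_force: [0.4, -19.8, -1.8]
gripper_width: 0.599
grip_force: 10.1
```

The box is firm against the short rail. I back off and move round for a final seating push towards the long rail.

Emit:
arm_command(
  rows=[
    [[-1,0,0],[0,0,0]],
    [[-3,0,0],[0,0,0]],
    [[-3.5,0,-4],[0,0,0]],
    [[-3.5,0,-8],[0,0,0]],
    [[-3.5,0,-11.5],[0,0,0]],
  ],
)

```text
time: 13.75
position: [0.6136, -0.0866, 0.125]
tcp_rot: [-2.049, -2.381, -0.001]
wrist_force: [0.3, 0.5, 0.1]
gripper_width: 0.599
grip_force: 0.0
```

```bash
python3 -c "
from h import *
go(-.095,0,.12,0)
s=eyes.snapshot('top');q=tostop(cast(s,box(s),.03));print((q*1000).round(1).tolist(),q.mean(0))
cv2.imwrite('pics/t6.png',cv2.resize(s['img'][140:270,190:370],None,fx=4,fy=4))"
```

```text
t 13.75 now [  -0.4 -127.2] 0.125 F [0.3 0.5 0.1]
shift cm [12.69 -9.51  0.51] turn [-3.0000e-04 -1.0000e-03  1.5676e+00]
[[48.9, 85.4], [46.9, -84.5], [-52.3, -82.2], [-49.8, 86.7]] [-0.0015647   0.00134768]
```

View pics/t6.png

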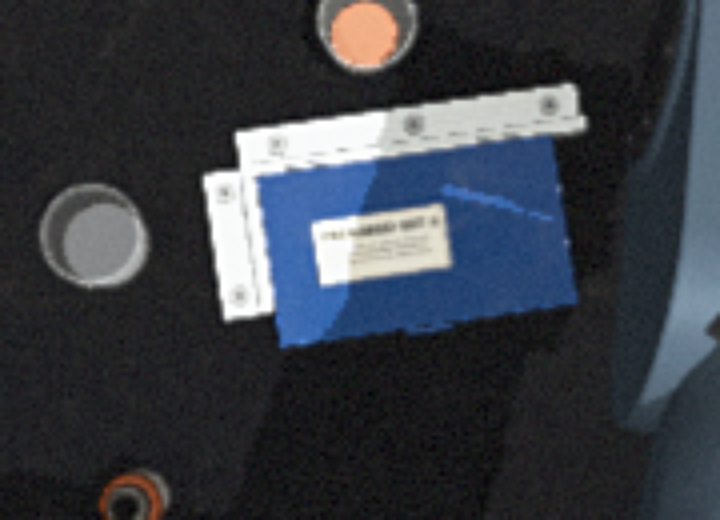

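The box is against the short rail but turned slightly: its -y end stands about 2 mm off the long rail. The final seating push should close that.

Emit:
arm_command(
  rows=[
    [[2,-2,0],[0,0,0.14]],
    [[4,-4,0],[0,0,0.28]],
    [[6,-6,0],[0,0,0.42]],
    [[8,-8,0],[0,0,0.56]],
    [[11,-9.5,0],[0,0,0.7]],
  ],
)

```text
time: 14.3
position: [0.5019, 0.0083, 0.1231]
tcp_rot: [-2.746, -1.525, -0.0]
wrist_force: [0.5, 0.4, 0.4]
gripper_width: 0.598
grip_force: 0.0
```

Emit:
arm_command(
  rows=[
    [[0,0,0],[0,0,0.14]],
    [[0,0,0],[0,0,0.28]],
    [[0,0,0],[0,0,0.42]],
    [[0,0,0],[0,0,0.56]],
    [[0,0,0],[0,0,0.7]],
  ],
)

```text
time: 14.8
position: [0.503, 0.0083, 0.1231]
tcp_rot: [-3.102, -0.493, 0.0]
wrist_force: [-0.2, 0.1, -0.4]
gripper_width: 0.597
grip_force: 0.0
```

```bash
python3 -c "
from h import *
go(-.095,-.006,.008,0)"
```

```text
t 14.8 now [-95.2 -16.6] 0.1231 F [-0.2  0.1 -0.4]
shift cm [ 0.19 -1.04 11.52] turn [-0.0009  0.      0.1623]
```

Emit:
arm_command(
  rows=[
    [[0.1,-0.6,0],[0,0,0.13]],
    [[0.2,-1,3.5],[0,0,0.162]],
    [[0.2,-1,7.5],[0,0,0.162]],
    [[0.2,-1,10],[0,0,0.162]],
    [[0.2,-1,11.4],[0,0,0.162]],
  ],
)

```text
time: 15.3
position: [0.5008, 0.0183, 0.0073]
tcp_rot: [-3.131, -0.249, 0.004]
wrist_force: [0.0, 1.1, 0.8]
gripper_width: 0.601
grip_force: 0.0
```

Emit:
arm_command(
  rows=[
    [[0.7,0,0],[0,0,0]],
    [[1.4,0,0],[0,0,0]],
    [[2,0,0],[0,0,0]],
    [[2.5,0,0],[0,0,0]],
    [[2.9,0,0],[0,0,0]],
  ],
)

```text
time: 15.8
position: [0.5315, 0.0226, 0.01]
tcp_rot: [3.132, 0.249, 0.002]
wrist_force: [-0.1, 0.6, 1.0]
gripper_width: 0.597
grip_force: 0.0
```

Emit:
arm_command(
  rows=[
    [[0.15,0,0],[0,0,0]],
    [[0.3,0,0],[0,0,0]],
    [[0.45,0,0],[0,0,0]],
    [[0.6,0,0],[0,0,0]],
  ],
)

```text
time: 16.2
position: [0.5364, 0.0235, 0.0093]
tcp_rot: [-3.132, -0.249, 0.0]
wrist_force: [-0.1, -0.3, 0.2]
gripper_width: 0.6
grip_force: 0.0
```

Emit:
arm_command(
  rows=[
    [[0.05,0,0],[0,0,0]],
    [[0.1,0,0],[0,0,0]],
    [[0.15,0,0],[0,0,0]],
    [[0.2,0,0],[0,0,0]],
  ],
)

```text
time: 16.6
position: [0.5373, 0.0237, 0.0092]
tcp_rot: [-3.132, -0.249, 0.004]
wrist_force: [-7.8, -2.9, 6.6]
gripper_width: 0.599
grip_force: 4.1
```

Emit:
arm_command(
  rows=[
    [[0.05,0,0],[0,0,0]],
    [[0.1,0,0],[0,0,0]],
    [[0.15,0,0],[0,0,0]],
    [[0.15,0,0],[0,0,0]],
  ],
)

```text
time: 17.0
position: [0.5374, 0.0237, 0.0091]
tcp_rot: [-3.132, -0.248, 0.009]
wrist_force: [-13.3, -4.3, 11.5]
gripper_width: 0.602
grip_force: 7.0
```

```bash
python3 -c "
from h import *
go(-.06,-.006,.008,0)
s=eyes.snapshot('top');q=tostop(cast(s,box(s),.03));print((q*1000).round(1).tolist(),q.mean(0))"
```

```text
t 17.0 now [-58.9  -6.6] 0.0091 F [-13.3  -4.3  11.5]
shift cm [-0.11 -0.06  0.11] turn [-0.0007  0.0058  0.0055]
[[48.3, 86.6], [49.3, -84.4], [-47.8, -83.9], [-48.3, 86.2]] [0.00040226 0.00111739]
```

Emit:
arm_command(
  rows=[
    [[-1,0,0],[0,0,0]],
    [[-3,0,0],[0,0,0]],
    [[-4,0,-4],[0,0,0]],
    [[-6,0,-8],[0,0,0]],
    [[-10,0,-11.5],[0,0,0]],
  ],
)

```text
time: 17.55
position: [0.4442, 0.0085, 0.124]
tcp_rot: [3.131, 0.25, 0.005]
wrist_force: [0.2, -1.0, 1.2]
gripper_width: 0.602
grip_force: 0.0
```

Emit:
arm_command(
  rows=[
    [[-3,3,-1],[0,0,0]],
    [[-5,7,-2],[0,0,0]],
    [[-6,11,-3],[0,0,0]],
    [[-6,15,-3],[0,0,0]],
  ],
)

```text
time: 17.95
position: [0.4074, -0.1507, 0.1536]
tcp_rot: [3.13, 0.249, 0.004]
wrist_force: [1.3, 0.3, -1.1]
gripper_width: 0.599
grip_force: 0.0
```

```bash
python3 -c "
from h import *
s=eyes.snapshot('top');q=tostop(cast(s,box(s),.03));print((q*1000).round(1).tolist(),q.mean(0))
t=eyes.snapshot('side')
a=cv2.resize(s['img'][155:255,225:355],None,fx=4,fy=4,interpolation=2);b=cv2.resize(t['img'][150:290,190:340],(270,252))
c=np.zeros((400,790,3),np.uint8);c[:,:520]=a;c[:252,520:]=b
cv2.imwrite('pics/t7.png',c);print(telemetry.get_state()['time'])"
```

```text
[[49.1, 86.3], [48.3, -85.6], [-53.6, -83.9], [-52.2, 87.0]] [-0.00210821  0.00094418]
18.05
```

View pics/t7.png

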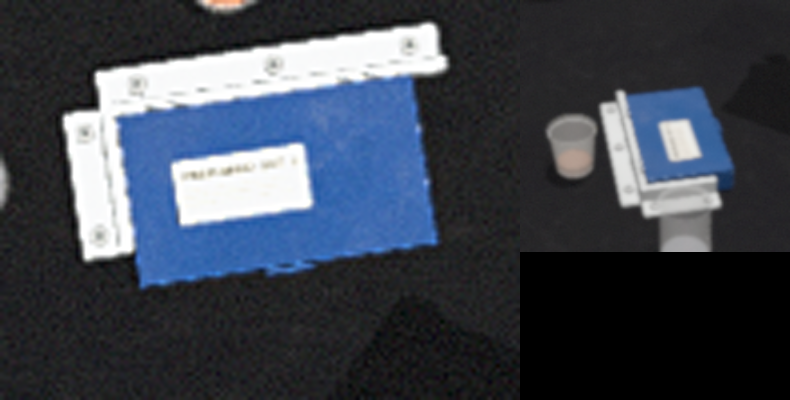

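The box sits flush along the long rail and its end is against the short rail, within about 0.5 mm and 0.4°. The bystanders haven't moved and the arm is clear, so I hand in.

```bash
python3 -c "
from bench import sign_off
print(sign_off())"
```

```text
the job is handed in; nothing more can be done
None
```

The slide box is in the inside corner of the stop, its hinged side against the long rail and its end against the short rail (within about 0.5 mm and 0.4° by the camera); I saw no bystander move, the arm was clear, and the job was handed in at about 18 s.

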